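# Set the marking jig's stop leg and close its cam lever

## Task

On the laser-marking jig, push the spring-returned stop leg out, away from its rest, until the line on its lug is lined up with the scale pointer, and hold it there. While it stays held at the pointer, swing the cam lever fully closed against the leg's handle (leave the lever open until the leg is there). Finish while still holding the leg there with the lever closed (the spring would push it back), so that I can tighten the nut; leave the pointer's setting and the loose module and plug adapter alone.

Things in the scene. Friction and masses are not known exactly. Their poses are not given: they have to be found in the camera images.
- jig: Fixed jig on the table. Origin: table level, leg's centre line, under the lug's pushing face when at rest. x: direction the leg is pushed out (within 0.4 rad of world x), y left, z up. Aluminium base x -100..370, y -120..70, top 10 mm high. Dark guide bridge at x 125..185, y -28..28, with nut 74 mm high. Scale rail y -109..-87, 30 mm high; axes as here for leg and its points.
- leg: Sliding leg; its origin is at the jig's at rest and moves along jig +x, 0 to 90 mm. Black handle bar: x -72..0, y -8..8, z 20..64 mm, pointing back to the robot. Aluminium carriage: x 0..50, y -12..30, z 13..33; bar y -8..8, z 13..31 runs through the guide. Return spring 3.5 N at rest plus 50 N/m: the leg goes back to rest when let go, lever open or closed.
- leg_line (a point): End of the black line on top of the lug. The lug is the leg's upright aluminium wall right of the handle: x 0..16, y -68..-6, z 14..52 mm of the leg; push on its flat robot-side face (x = 0). The line end is at (8, -68, 52) of the leg, 8 mm ahead of that face.
- pointer_tip (a point): Tip of the narrow pointer on the scale rail, 52 mm high, 5 mm to the right of the lug's end. The leg is at its length when line and tip have the same x along the jig. It is set 32 to 72 mm out from the line's rest position; its stiff slide stays put unless knocked. The pointer's body, 16 mm wide in x, is at y -111..-85 of the jig.
- grip_spot (a point): Point on the leg at (-14, 4.5, 45) mm: midway between the outer faces of handle (y -8) and closed lever (y 17), behind the lug's face. Two open fingers straddling handle and lever here, closing along the jig's y, can push the lug's face along jig x and then squeeze the lever shut.
- cam_lever (a joint): Angle of the steel cam lever, rad: 0 fully closed (along the handle), 0.24 to 0.31 at the start, swung out to the left (+y). Vertical pivot at (37, 13) mm of the leg, on a round cam 26 mm across; blade 8 mm thick, z 36..62 mm, reaching 110 mm from the pivot back towards the robot. Stays where it is left (friction 0.1 N m). Closed, its outer face is at y 17 of the leg.
- lever_tip (a point): Free end of the cam lever's blade, mid-height (49 mm above the table), 110 mm from the pivot.
- module: White DIN-rail electronics module, 85 x 36 x 52 mm high, with two strips of green terminals; stands loose on the table to the left of the jig. Origin: centre of its underside. Leave it alone.
- adapter: White plug adapter, 60 x 75 x 35 mm body with a round boss and two steel pins, 66 mm high in all; loose on the table to the right of the jig. Origin: centre of its underside. Leave it alone.

How it is judged:
On the way:
1. the leg is held with its line at the pointer while the cam lever is still open (x of leg_line in the frame of pointer_tip between -0.004 and 0.004 m and value of joint cam_lever above 0.17 rad), for 0.3 s.
At the end, for the whole second after the job is handed in: The leg's line is within 4 mm of the pointer along the jig, the cam lever is closed to within 0.04 rad, and the fingers are still holding the leg (contact of more than 1.5 N) against its spring, all through the last second (x of leg_line in the frame of pointer_tip between -0.004 and 0.004 m and value of joint cam_lever below 0.04 rad and contact force between the fingers and leg above 1.5 N); the arm keeps its last pose, push and grip.
It fails at once if the cam lever is moved past about half shut while the leg is more than 8 mm off the pointer (value of joint cam_lever below 0.12 rad and (x of leg_line in the frame of pointer_tip below -0.008 m or x of leg_line in the frame of pointer_tip above 0.008 m)).
It fails at once if the pointer is knocked off its setting (more than 3 mm) (distance of pointer_tip from where it was at the start of the episode above 0.003 m).
It fails at once if a module or the adapter is pushed more than 15 mm (distance of any of module, adapter from where it was at the start of the episode above 0.015 m).
It also fails if it takes over 32 s, if anything falls off the work surface, if the arm or the gripper's body presses on something with over 40 N, if the wrist force passes 120 N, or if a joint passes its speed limit or range.

## Robot

A 6-joint arm with a two-finger parallel gripper is mounted at the origin on the work surface. World frame = base frame: x ahead of the robot, y to its left, z up, the work surface at z = 0. Lengths are in m, angles in rad, forces in N, time in s.
With the tool pointing down it reaches from about 0.325 to 0.75 m from the base axis. Payload 7.6 kg.
Tool frame: the origin (TCP) lies midway between the tips of the shut fingers; the grasp point (between the pads) lies env.tcp_to_grasp behind it (env.tcp_to_grasp is the distance from the TCP to the grasp point, in m); z points along the fingers, y is the line along which they close (so a half turn about z gives the same grasp; the last joint's range is limited). The gripper opens to 85 mm and grips with 20 to 120 N. Pads are 22 mm wide; open, the fingers measure 114 mm over their backs; the gripper's body (76 mm by 85 mm) begins 54 mm behind the grasp point. The pads swing forward as they close: fully open they stand 13 mm farther back than shut.
Start: joints at [1.042, 0.052, 1.401, -0, 1.689, -0.07], TCP at [0.232, 0.471, 0.231] pointing down, gripper open.
Joint ranges: [-2.9, 2.9], [-0.91, 2.17], [0.12, 2.37], [-1.06, 4.2], [0.26, 2.73], [-2.93, 2.93]. Speed limits (rad/s): [2.57, 2.57, 3.01, 3.14, 3.14, 3.14].

## Interface

Orientations are given as a unit quaternion [x, y, z, w].
In Python, from rig import env gives the robot as it stands.
- The arm moves only by the tool arm_command, never from a script. Its argument "plan" is a list of rows, each an object of numbers: "grip": the closure, from -1 (fully open) to 1 (shut); "x", "y", "z": the shift along the tool's x, y, z scaled (see below); "yaw": the turn about the tool's z scaled (see below). A call has 1 to 12 rows; each row shifts and turns the commanded pose from where the row before left it, along the tool's axes as they then stand; what a row does not reach is not made up. The controller multiplies each number of a shift by 0.04 m and each number of a turn by 0.12 rad. A row lasts 1/12 s, in which the tool goes at most 41.7 mm and 7.16 degrees, less where a joint would pass 70% of its speed; a pose out of reach is approached as far as the arm can. A call with a number of a shift or a turn outside -1 to 1 is refused whole. A call with a gripper value outside its range is refused whole. The fingers move at their own pace and stop on an object; "newtons" is the grip in N (left out, the last holds). Time passes only in rows, so rows that do not move let the fingers close. It gives the time, the measured TCP pose, the force, the opening and the grip force at its end, in the units of the state.
- env.sense(): the state, without advancing time (a new reading comes with each control period).
- env.snapshot(name): name is "scene" or "side" or "wrist"; returns a dict with "frame" (480x640x3 uint8, red, green, blue), "fov_y" (degrees; the focal length in pixels is half the picture's height over the tangent of half this angle, whatever the lens; pixels are square), "cx", "cy" (the principal point, pixels), "rvec" (rotation vector, rad) and "tvec" (3), from world to camera coordinates, as OpenCV has them; the wrist camera has in their place "mount" (4x4, takes a point from camera to tool coordinates, whose origin is the TCP and whose axes are the flange's). Camera axes: x right, y down, z forward; pixel columns grow to the right and rows downward; lengths in m; the calibration is good to about 2 mm. A picture is of the moment at which its call begins: read the wrist's pose just before it. There is no depth.
- env.job_done(): hands the job in; it is judged then, once.
Trained networks look in a picture, given as the dict that the camera call returned (one of the last four; its "shot" number tells which), for a name from the list of things; names that differ only in an ending like _2 or _b are one class to them, and where a whole thing is asked for, a point or a joint stands for the part that bears it (a point fixed in the world has none). Each returns a list of dicts, best first, with "conf" (0 to 1); they miss things now and then, are a little off and sometimes report something else, mostly with a low value. They report only what shows in the picture. A call takes as long as a camera call.
- env.outline_of(target, picture): "mask" (480x640 bool, what is visible of it) and "extent" ([centre column, centre row, width, height] in pixels, round what is visible of it).
The state is a dict: "time_s": time; "joints": joint angles; "joint_vel": joint speeds; "effort": joint torques, N m; "tool_pos": TCP position; "tool_rot": TCP orientation; "ft_force": force on the tool from outside, world axes, zero at the start; "ft_torque": the same for the moment, N m; "width": finger opening in m; "grip_force": force on a finger pad.
Only numpy, scipy, OpenCV 4.12 (cv2) and the standard library are available. Lean on these libraries where they do the work, as an engineer would, in place of code of your own. Each camera call takes 0.05 s, during which the arm holds its last target. There are 200 camera calls.

## Working session

There is one attempt and no reset: what is moved stays moved. The work goes in short steps, Python scripts to look and compute and a tool call to move; the robot and the scene stay as the last step left them, time stands still between calls to the robot, and variables do not carry over. Pictures are saved under pics/ and viewed, at most 10 in all, crops included, and the job is handed in when it is done.

Besides the shell and the picture viewer there is one more tool, called by a JSON object that holds its "api" and its "payload", one argument or row to a line. arm_command: Moves the arm, as the interface text tells. Shifts and turns lie within -1 to 1; 1 stands for 0.04 m of shift or 0.12 rad of turn. Its arguments: {"type":"object","properties":{"plan":{"type":"array","items":{"type":"object","properties":{"grip":{"type":"number"},"x":{"type":"number","minimum":-1,"maximum":1},"y":{"type":"number","minimum":-1,"maximum":1},"z":{"type":"number","minimum":-1,"maximum":1},"yaw":{"type":"number","minimum":-1,"maximum":1}}}},"newtons":{"type":"number"}},"required":["plan"]}

```bash
ls; mkdir -p pics; python3 - <<'E'
from rig import env
import cv2,numpy as np
s=env.sense();print({k:np.round(v,3).tolist() for k,v in s.items()}, env.tcp_to_grasp)
for n in("scene","side"):
    p=env.snapshot(n);cv2.imwrite(f"pics/{n}0.png",p["frame"][:,:,::-1])
    print(n,p["fov_y"],p["cx"],p["cy"],p["rvec"],p["tvec"])
    for t in("jig","leg","cam_lever","pointer_tip","leg_line","module","adapter","lever_tip"):
        try:print(t,[(round(o["conf"],2),np.round(o["extent"]).tolist()) for o in env.outline_of(t,p)][:2])
        except Exception as e:print(t,e)
E
```

```text
pics
{'time_s': 0.0, 'joints': [1.042, 0.053, 1.402, -0.0, 1.689, -0.07], 'joint_vel': [0.001, 0.001, 0.001, -0.001, 0.0, -0.001], 'effort': [0.001, -38.165, -36.019, -0.0, 0.006, 0.0], 'tool_pos': [0.232, 0.47, 0.23], 'tool_rot': [0.227, 0.974, -0.001, -0.0], 'ft_force': [0.229, -0.05, -0.847], 'ft_torque': [0.011, 0.029, 0.009], 'grip_force': 0.0, 'width': 0.085} 0.0187
scene 56.40435022018214 314.4754732293152 246.04539346711266 [ 2.45925035  0.7600086  -0.23281585] [-0.42931029 -0.1639116   0.9120384 ]
jig [(0.56, [388.0, 304.0, 288.0, 251.0])]
leg [(0.61, [375.0, 249.0, 165.0, 140.0])]
cam_lever [(0.56, [336.0, 205.0, 40.0, 56.0])]
pointer_tip [(0.82, [320.0, 276.0, 21.0, 21.0])]
leg_line [(0.64, [378.0, 250.0, 160.0, 142.0])]
module [(0.81, [382.0, 184.0, 44.0, 44.0])]
adapter [(0.84, [287.0, 322.0, 41.0, 51.0])]
lever_tip [(0.56, [338.0, 206.0, 43.0, 56.0])]
side 57.82619146983217 318.87260387613077 238.1993755774979 [ 0.30624981 -2.9029568   1.01665005] [0.50735907 0.08958858 0.83937781]
jig [(0.97, [268.0, 267.0, 261.0, 142.0])]
leg [(0.83, [289.0, 274.0, 166.0, 76.0])]
cam_lever [(0.94, [333.0, 290.0, 60.0, 49.0]), (0.19, [290.0, 274.0, 167.0, 81.0])]
pointer_tip [(0.67, [318.0, 233.0, 17.0, 17.0])]
leg_line [(0.78, [291.0, 272.0, 165.0, 78.0])]
module [(0.59, [299.0, 353.0, 52.0, 52.0])]
adapter [(0.84, [324.0, 208.0, 34.0, 35.0])]
lever_tip [(0.78, [333.0, 291.0, 56.0, 46.0]), (0.61, [288.0, 275.0, 166.0, 81.0])]
```

```bash
python3 - <<'E'
import cv2
a=cv2.imread("pics/scene0.png")[150:450,220:560];cv2.imwrite("pics/sceneC.png",cv2.resize(a,(680,600),interpolation=cv2.INTER_CUBIC))
a=cv2.imread("pics/side0.png")[180:380,130:396];cv2.imwrite("pics/sideC.png",cv2.resize(a,(798,600),interpolation=cv2.INTER_CUBIC))
E
```

```text
(no output)
```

View pics/sceneC.png

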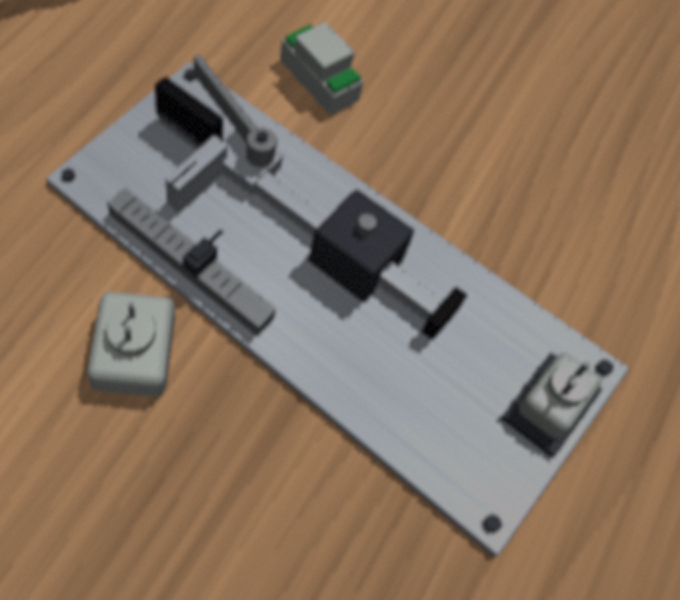

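View pics/sideC.png

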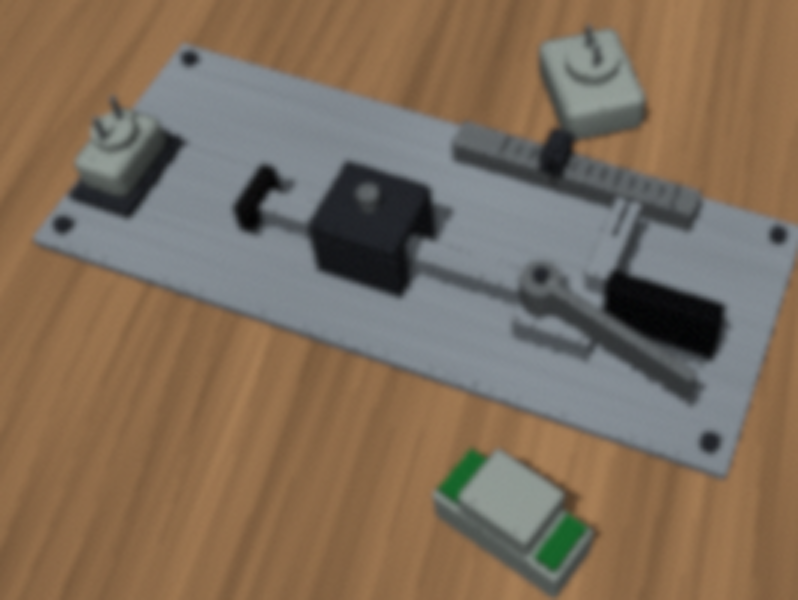

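Both views show the jig, with the handle end toward the robot. The lever is swung out on the left, the pointer is at scene px ~(330,266), and the base corners are clear. Next I'll fit the jig pose.

```bash
cat >h.py <<'E'
from rig import env
import cv2,numpy as np
from scipy.optimize import least_squares
from scipy.spatial.transform import Rotation as R
def K(p):
    f=240/np.tan(np.radians(p["fov_y"])/2);return np.array([[f,0,p["cx"]],[0,f,p["cy"]],[0,0,1.]])
def proj(P,p,rt=None):
    r,t=rt if rt else (p["rvec"],p["tvec"])
    return cv2.projectPoints(np.atleast_2d(np.asarray(P,float)),np.array(r,float),np.array(t,float),K(p),None)[0][:,0]
def wristrt(p,s):
    T=np.eye(4);T[:3,:3]=R.from_quat(s["tool_rot"]).as_matrix();T[:3,3]=s["tool_pos"]
    W=np.linalg.inv(T@np.array(p["mount"]));return (R.from_matrix(W[:3,:3]).as_rotvec(),W[:3,3])
def j2w(P,q):
    P=np.atleast_2d(np.asarray(P,float))/1000;c,s=np.cos(q[2]),np.sin(q[2])
    return np.c_[q[0]+c*P[:,0]-s*P[:,1],q[1]+s*P[:,0]+c*P[:,1],P[:,2]]
E
python3 - <<'E'
from h import *
sc,si=env.snapshot("scene"),env.snapshot("side")
C=[(-100,-120,10),(370,-120,10),(370,70,10),(-100,70,10),(155,0,74)]
o1=np.array([(47,182),(497,548),(628,370),(190,60),(367,218)])/2+[220,150]
o2=np.array([(800,225),(183,45),(35,240),(725,472),(368,188)])/3+[130,180]
w=np.ones((10,1));w[5]=0;w[3]=.5
f=lambda q:(w*(np.r_[proj(j2w(C,q),sc),proj(j2w(C,q),si)]-np.r_[o1,o2])).ravel()
r=least_squares(f,[.45,.1,.2],loss="soft_l1");print(r.x,np.round(f(r.x).reshape(-1,2),1).tolist())
q=r.x;np.save("q.npy",q)
for n,p in(("scene",sc),("side",si)):
    o=env.outline_of("pointer_tip",p);print(o[0]["conf"],o[0]["extent"])
    for x in(40,50,60,70,80):print(n,x,proj(j2w([x,-73,52],q),p).round(1).tolist(),"body",proj(j2w([x,-98,50],q),p).round(1).tolist())
    print("line",proj(j2w([[8,-68,52],[0,-68,52],[-72,8,64]],q),p).round(1).tolist())
    im=cv2.resize(p["frame"][:,:,::-1].copy(),None,fx=4,fy=4,interpolation=cv2.INTER_CUBIC)
    def d(P,c):
        for u in proj(j2w(P,q),p):cv2.circle(im,tuple(int(v) for v in (u+.5)*4),3,c,-1)
    d([[0,-68,52],[16,-68,52],[0,-6,52],[-72,8,64],[-72,-8,64],[0,8,64],[8,-68,52]],(0,0,255))
    d([[37,13,62]],(0,255,0))
    for a in(.2,.24,.28,.32):d([[37-110*np.cos(a),13+110*np.sin(a),49]],(0,255,255))
    d([[x,-73,52] for x in(40,50,60,70,80)],(255,0,255))
    u=proj(j2w([10,-20,40],q),p)[0]*4
    x0,y0=int(u[0]-320),int(u[1]-260);cv2.imwrite(f"pics/{n}1.png",im[y0:y0+560,x0:x0+700])
E
```

```text
[ 0.4698304   0.11801464 -0.14837296] [[-1.8, -2.4], [0.3, 4.1], [0.8, -1.4], [-0.4, -0.1], [-0.3, 1.4], [0.0, 0.0], [-0.2, -1.0], [-1.5, -0.5], [1.2, 1.1], [0.1, 1.4]]
0.65 [320.4, 279.8, 18.7, 20.2]
scene 40 [[317.2, 254.7]] body [[306.7, 264.9]]
scene 50 [[321.8, 258.2]] body [[311.2, 268.6]]
scene 60 [[326.3, 261.8]] body [[315.8, 272.2]]
scene 70 [[330.9, 265.4]] body [[320.4, 275.9]]
scene 80 [[335.6, 269.0]] body [[325.1, 279.7]]
line [[305.1, 241.8], [301.7, 239.1], [301.8, 186.6]]Traceback (most recent call last):
  File "<stdin>", line 11, in <module>
IndexError: list index out of range
```

View pics/scene1.png

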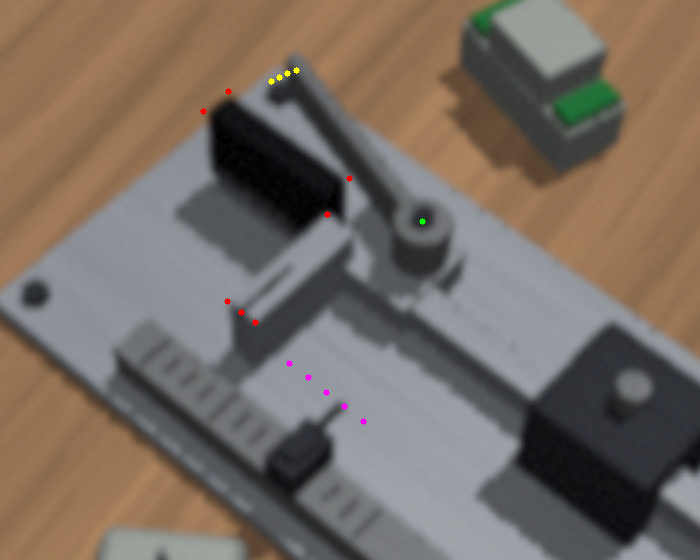

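{"api": "arm_command", "payload": {
  "plan": [
    {"x": -0.8,"y": -0.48,"grip": -1},
    {"x": -0.8,"y": -0.48,"grip": -1},
    {"x": -0.8,"y": -0.48,"grip": -1},
    {"x": -0.8,"y": -0.48,"grip": -1},
    {"x": -0.8,"y": -0.48,"grip": -1},
    {"x": -0.8,"y": -0.48,"grip": -1},
    {"x": -0.8,"y": -0.48,"grip": -1},
    {"x": -0.8,"y": -0.48,"grip": -1},
    {"x": -0.8,"y": -0.48,"grip": -1},
    {"x": -0.8,"y": -0.48,"grip": -1},
    {"x": -0.8,"y": -0.48,"grip": -1},
    {"grip": -1}
  ]
}}

```text
invalid input
```

{"api": "arm_command", "payload": {
  "plan": [
    {"yaw": -0.87,"grip": -1},
    {"yaw": -0.87,"grip": -1},
    {"yaw": -0.87,"grip": -1},
    {"grip": -1},
    {"grip": -1},
    {"grip": -1}
  ]
}}

```text
invalid input
```

```bash
python3 - <<'E'
from h import *
s=env.sense();p=env.snapshot("wrist");print(s["tool_pos"],s["tool_rot"],np.round(p["mount"],3).tolist(),p["fov_y"])
print(R.from_quat(s["tool_rot"]).as_matrix().round(3).tolist())
cv2.imwrite("pics/w0.png",p["frame"][:,:,::-1])
for t in("pointer_tip","leg","cam_lever","jig"):
    print(t,[(round(o["conf"],2),o["extent"]) for o in env.outline_of(t,p)][:2])
rt=wristrt(p,s);q=np.load("q.npy")
print(proj(j2w([[8,-68,52],[0,-68,52],[-72,8,64],[-72,-8,64],[0,8,64],[37,13,62],[70,-73,52]],q),p,rt).round(1).tolist())
E
```

```text
[0.23249775 0.47073891 0.23131509] [2.27387749e-01 9.73804297e-01 4.30399718e-05 1.82640761e-05] [[-0.001, -0.965, -0.262, 0.067], [1.0, -0.0, -0.001, 0.0], [0.001, -0.262, 0.965, -0.141], [0.0, 0.0, 0.0, 1.0]] 65.4419190347717
[[-0.897, 0.443, 0.0], [0.443, 0.897, 0.0], [-0.0, 0.0, -1.0]]
pointer_tip []
leg []
cam_lever []
jig [(0.76, [89.4, 459.0, 65.6, 38.7])]
[[79.3, 556.0], [76.1, 551.1], [102.1, 498.1], [88.4, 501.8], [131.5, 547.0], [150.4, 567.5], [99.6, 593.7]]
```

View pics/w0.png

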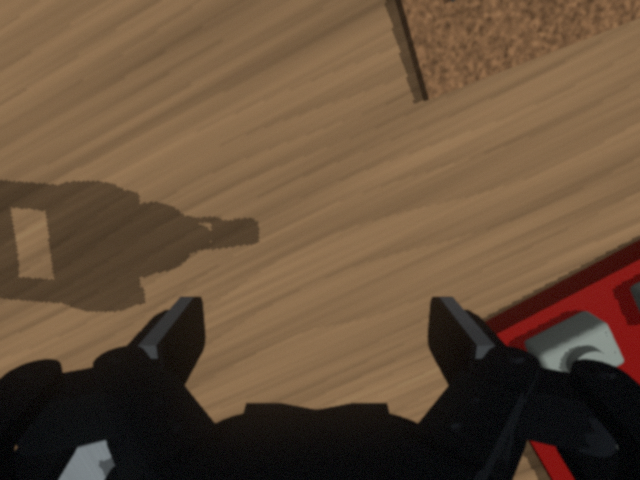

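The jig isn't in the wrist view yet. The move call was refused, so I'll send rows with every key.

{"api": "arm_command", "payload": {
  "plan": [
    {"x": -0.8,"y": -0.48,"z": 0,"yaw": 0,"grip": -1},
    {"x": -0.8,"y": -0.48,"z": 0,"yaw": 0,"grip": -1},
    {"x": -0.8,"y": -0.48,"z": 0,"yaw": 0,"grip": -1},
    {"x": -0.8,"y": -0.48,"z": 0,"yaw": 0,"grip": -1},
    {"x": -0.8,"y": -0.48,"z": 0,"yaw": 0,"grip": -1},
    {"x": -0.8,"y": -0.48,"z": 0,"yaw": 0,"grip": -1},
    {"x": -0.8,"y": -0.48,"z": 0,"yaw": 0,"grip": -1},
    {"x": -0.8,"y": -0.48,"z": 0,"yaw": 0,"grip": -1},
    {"x": -0.8,"y": -0.48,"z": 0,"yaw": 0,"grip": -1},
    {"x": -0.8,"y": -0.48,"z": 0,"yaw": 0,"grip": -1}
  ]
}}

```text
time_s: 2.18
tool_pos: [0.435, 0.1551, 0.2316]
tool_rot: [0.227, 0.974, 0.0, 0.0]
ft_force: [-0.0, 1.1, -0.1]
width: 0.0853
grip_force: 0.0
```

{"api": "arm_command", "payload": {
  "plan": [
    {"x": 0,"y": -0.7,"z": 0,"yaw": -0.87,"grip": -1},
    {"x": 0,"y": 0,"z": 0,"yaw": -0.87,"grip": -1},
    {"x": 0,"y": 0,"z": 0,"yaw": -0.87,"grip": -1},
    {"x": 0,"y": 0,"z": 0,"yaw": 0,"grip": -1},
    {"x": 0,"y": 0,"z": 0,"yaw": 0,"grip": -1}
  ]
}}

```text
time_s: 2.6
tool_pos: [0.422, 0.1318, 0.2314]
tool_rot: [0.074, 0.997, 0.0, 0.0]
ft_force: [-0.6, -0.3, -0.9]
width: 0.0854
grip_force: 0.0
```

```bash
python3 - <<'E'
from h import *
s=env.sense();p=env.snapshot("wrist");print(s["tool_pos"],R.from_quat(s["tool_rot"]).as_matrix().round(3).tolist())
im=p["frame"][:,:,::-1].copy()
np.savez("w1.npz",im=im,pos=s["tool_pos"],rot=s["tool_rot"])
for t in("pointer_tip","leg","cam_lever","jig"):
    print(t,[(round(o["conf"],2),o["extent"]) for o in env.outline_of(t,p)][:2])
rt=wristrt(p,s);q=np.load("q.npy")
print(proj(j2w([[8,-68,52],[0,-68,52],[-72,8,64],[-72,-8,64],[0,8,64],[37,13,62],[70,-73,52]],q),p,rt).round(1).tolist())
cv2.imwrite("pics/w1.png",im)
E
```

```text
[0.42200067 0.1317535  0.23140307] [[-0.989, 0.148, 0.0], [0.148, 0.989, 0.0], [-0.0, 0.0, -1.0]]
pointer_tip [(0.82, [221.6, 332.7, 28.0, 20.2])]
leg [(0.56, [301.4, 287.2, 130.9, 195.9]), (0.36, [130.6, 316.1, 81.0, 64.1])]
cam_lever [(0.89, [337.2, 258.4, 54.5, 128.6])]
jig [(0.78, [284.9, 286.6, 199.5, 264.7])]
[[234.5, 279.5], [234.0, 271.3], [317.6, 194.1], [298.3, 194.1], [317.6, 275.9], [323.1, 313.4], [233.0, 340.2]]
```

View pics/w1.png

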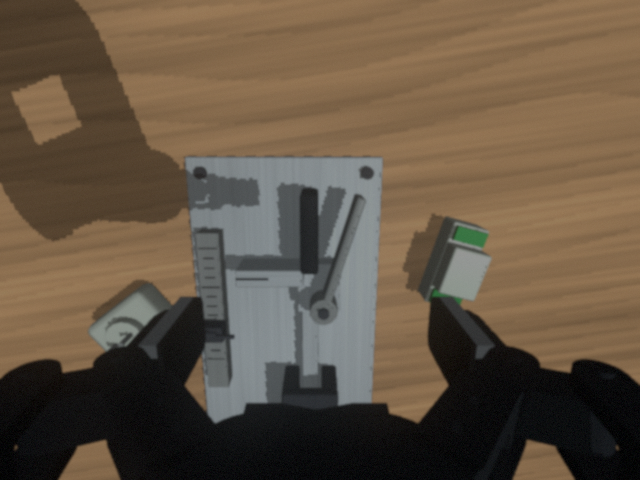

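The wrist view shows the line's end at about (235,279), the pointer tip at about (234,336), and the lever at roughly 0.3 rad. I'll refine with a zoom.

```bash
cp pics/w1.png /tmp/; python3 - <<'E'
import cv2
a=cv2.imread("pics/w1.png")[145:355,180:390];cv2.imwrite("pics/w1z.png",cv2.resize(a,(588,588),fx=0,fy=0,interpolation=cv2.INTER_CUBIC))
E
```

```text
(no output)
```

View pics/w1z.png

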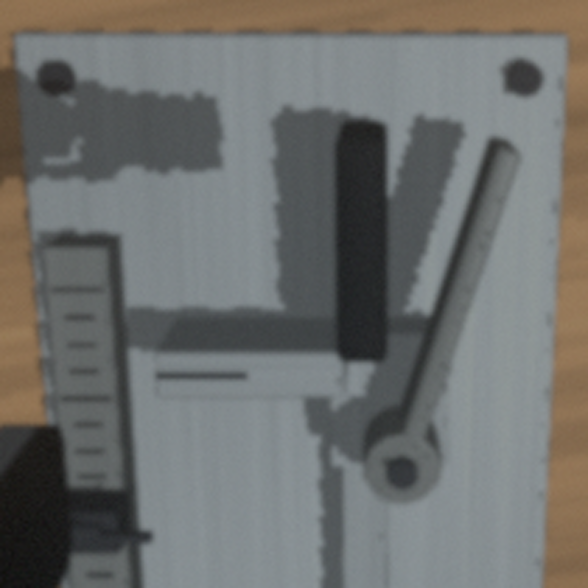

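```bash
python3 - <<'E'
from h import *
d=np.load("w1.npz");s=dict(tool_pos=d["pos"],tool_rot=d["rot"]);p=env.snapshot("wrist");rt=wristrt(p,s)
P=[(0,-68,52),(8,-68,52),(16,-68,52),(-100,-120,10),(-100,70,10),(0,8,64),(0,-8,64),(37,13,62)]
o=np.array([(155,352),(156,376),(155,397),(15,35),(567,37),(385,357),(337,357),(401,468)])/2.8+[180,145]-.3
f=lambda q:(proj(j2w(P,q),p,rt)-o).ravel()
r=least_squares(f,np.load("q.npy"),loss="soft_l1");q=r.x;np.save("q.npy",q);print(q,f(q).reshape(-1,2).round(1).tolist())
tip=np.array([152,537])/2.8+[180,145]-.3
t=least_squares(lambda a:proj(j2w([a[0],a[1],52],q),p,rt)[0]-tip,[66,-73]).x;print("tip",t,"travel",t[0]-8)
lt=np.array([503,145])/2.8+[180,145]-.3
for a in(.26,.28,.3,.32):print(a,proj(j2w([37-110*np.cos(a),13+110*np.sin(a),62],q),p,rt)-lt)
M=R.from_quat(s["tool_rot"]).as_matrix()
g=j2w([-24,5,24],q)[0];print("goal",g,"tool delta units",M.T@(g-s["tool_pos"])/.04,"yawerr",q[2]-np.arctan2(-M[1,0],-M[0,0]))
for n in("scene","side"):
    c=env.snapshot(n);print(n,proj(j2w([[8,-68,52],[t[0],-73,52]],q),c).round(1).tolist())
E
```

```text
[ 0.46870521  0.11856339 -0.14412434] [[-0.7, -0.1], [-0.5, -0.4], [0.4, 0.3], [-2.8, -1.4], [0.8, -3.2], [0.9, 2.4], [-0.2, 2.5], [0.8, 0.3]]
tip [ 66.92018851 -72.51876446] travel 58.9201885123594
0.26 [[-1.67870887 -1.19748758]]
0.28 [[ 0.84898481 -0.50922065]]
0.3 [[3.35829645 0.22894109]]
0.32 [[5.84798408 1.01654729]]
goal [0.44567217 0.12695857 0.024     ] tool delta units [-0.60168042 -0.03170813  5.18522699] yawerr 0.004604894202882542
scene [[304.9, 241.3], [329.4, 263.7]]
side [[340.6, 246.9], [312.3, 236.4]]
```

{"api": "arm_command", "payload": {
  "plan": [
    {"x": -0.5,"y": -0.03,"z": 0.8,"yaw": 0,"grip": -1},
    {"x": 0,"y": 0,"z": 0.8,"yaw": -0.04,"grip": -1},
    {"x": 0,"y": 0,"z": 0.8,"yaw": 0,"grip": -1},
    {"x": 0,"y": 0,"z": 0.8,"yaw": 0,"grip": -1},
    {"x": 0,"y": 0,"z": 0.4,"yaw": 0,"grip": -1},
    {"x": 0,"y": 0,"z": 0,"yaw": 0,"grip": -1}
  ]
}}

```text
time_s: 3.5
tool_pos: [0.439, 0.1272, 0.083]
tool_rot: [0.07, 0.998, -0.001, -0.004]
ft_force: [-1.0, 0.5, -0.8]
width: 0.0852
grip_force: 0.0
```

```bash
python3 - <<'E'
from h import *
s=env.sense();p=env.snapshot("wrist");print(s["tool_pos"],s["ft_force"])
cv2.imwrite("pics/w2.png",p["frame"][:,:,::-1])
E
```

```text
[0.43900715 0.12721016 0.08303201] [-0.96622099  0.51347592 -0.75381205]
```

View pics/w2.png

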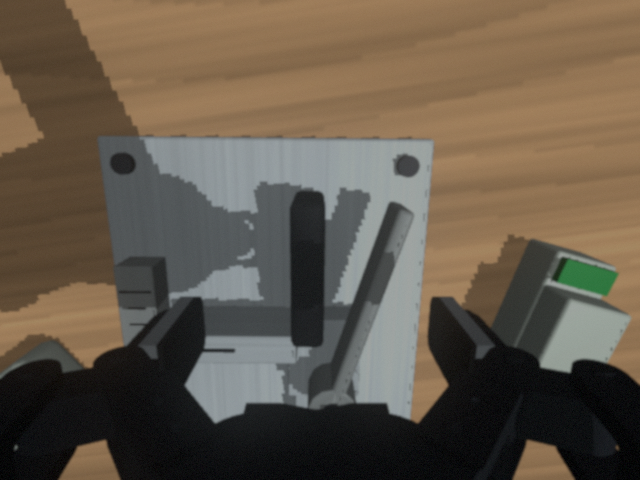

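{"api": "arm_command", "payload": {
  "plan": [
    {"x": 0,"y": 0,"z": 0.5,"yaw": 0,"grip": -1},
    {"x": 0,"y": 0,"z": 0.5,"yaw": 0,"grip": -1},
    {"x": 0,"y": 0,"z": 0.45,"yaw": 0,"grip": -1},
    {"x": 0,"y": 0,"z": 0,"yaw": 0,"grip": -1},
    {"x": 0,"y": 0,"z": 0,"yaw": 0,"grip": -1}
  ]
}}

```text
time_s: 3.97
tool_pos: [0.4422, 0.1278, 0.0306]
tool_rot: [0.07, 0.998, 0.0, 0.0]
ft_force: [-0.2, -0.7, 0.9]
width: 0.0854
grip_force: 0.0
```

```bash
cat >st.py <<'E'
from h import *
s=env.sense();q=np.load("q.npy");d=s["tool_pos"]-np.r_[q[:2],0];c,n=np.cos(q[2]),np.sin(q[2])
M=R.from_quat(s["tool_rot"]).as_matrix();F=s["ft_force"]
print("t",s["time_s"],"jig mm",[round(1000*v,1) for v in(c*d[0]+n*d[1],-n*d[0]+c*d[1],d[2])],"yaw",np.arctan2(-M[1,0],-M[0,0])-q[2],"Fjig",np.round([c*F[0]+n*F[1],-n*F[0]+c*F[1],F[2]],1),s["width"],s["grip_force"])
E
python3 st.py
```

```text
t 3.9667 jig mm [np.float64(-27.5), np.float64(5.4), np.float64(30.6)] yaw 0.0032219427626915542 Fjig [-0.1 -0.8  0.9] 0.08536214260368724 0.0
```

{"api": "arm_command", "payload": {
  "plan": [
    {"x": 0,"y": 0,"z": 0.16,"yaw": 0,"grip": -1},
    {"x": -0.25,"y": 0,"z": 0,"yaw": 0,"grip": -1},
    {"x": -0.25,"y": 0,"z": 0,"yaw": 0,"grip": -1},
    {"x": -0.25,"y": 0,"z": 0,"yaw": 0,"grip": -1},
    {"x": -0.25,"y": 0,"z": 0,"yaw": 0,"grip": -1},
    {"x": -0.25,"y": 0,"z": 0,"yaw": 0,"grip": -1},
    {"x": -0.25,"y": 0,"z": 0,"yaw": 0,"grip": -1},
    {"x": 0,"y": 0,"z": 0,"yaw": 0,"grip": -1},
    {"x": 0,"y": 0,"z": 0,"yaw": 0,"grip": -1}
  ]
}}

```text
time_s: 4.72
tool_pos: [0.5012, 0.1193, 0.0239]
tool_rot: [0.071, 0.998, 0.0, 0.0]
ft_force: [-4.3, -0.9, 3.7]
width: 0.0853
grip_force: 2.6
```

```bash
python3 st.py; python3 - <<'E'
from h import *
from rig import env
p=env.snapshot("scene");u=cv2.resize(p["frame"][160:300,230:420,::-1],None,fx=4,fy=4,interpolation=cv2.INTER_CUBIC)
w=env.snapshot("wrist")["frame"][:,:,::-1]
cv2.imwrite("pics/mix3.png",u);cv2.imwrite("pics/w3.png",w)
E
```

```text
t 4.7167 jig mm [np.float64(32.0), np.float64(5.4), np.float64(23.9)] yaw 0.0027878246484230595 Fjig [-4.1 -1.5  3.7] 0.0852768961437551 2.582754305039998
```

View pics/mix3.png

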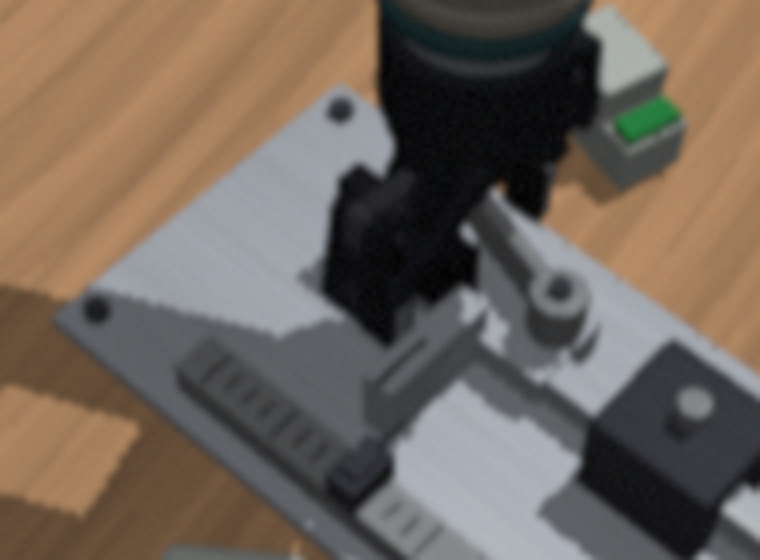

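Contact is made and the leg is moving; the lug is about 16 mm short of the pointer in the scene crop. I'll advance 13 mm and compare closely.

{"api": "arm_command", "payload": {
  "plan": [
    {"x": -0.12,"y": 0,"z": 0,"yaw": 0,"grip": -1},
    {"x": -0.1,"y": 0,"z": 0,"yaw": 0,"grip": -1},
    {"x": -0.1,"y": 0,"z": 0,"yaw": 0,"grip": -1},
    {"x": 0,"y": 0,"z": 0,"yaw": 0,"grip": -1},
    {"x": 0,"y": 0,"z": 0,"yaw": 0,"grip": -1},
    {"x": 0,"y": 0,"z": 0,"yaw": 0,"grip": -1}
  ]
}}

```text
time_s: 5.32
tool_pos: [0.5131, 0.1176, 0.0237]
tool_rot: [0.07, 0.998, -0.0, -0.0]
ft_force: [-6.0, -0.3, 3.4]
width: 0.0851
grip_force: 2.9
```

```bash
python3 st.py; python3 - <<'E'
from h import *
q=np.load("q.npy");s0=env.sense()
P={n:env.snapshot(n) for n in("scene","side","wrist")}
def crop(n,x,w,h,k,rt=None):
    p=P[n];u=proj(j2w([x,-62,52],q),p,rt)[0];x0,y0=int(u[0]-w/2),int(u[1]-h/2);x0,y0=max(x0,0),min(max(y0,0),480-h)
    print(n,x0,y0,k);return cv2.resize(np.ascontiguousarray(p["frame"][y0:y0+h,x0:x0+w,::-1]),(w*k,h*k),interpolation=cv2.INTER_CUBIC)
rt=wristrt(P["wrist"],s0)
print("wrist proj",proj(j2w([[66,-68,52],[66,-40,52]],q),P["wrist"],rt))
a=crop("scene",66,50,37,8);b=crop("side",66,50,37,8);c=crop("wrist",66,200,75,4,rt)
print(a.shape,b.shape,c.shape)
cv2.imwrite("pics/m4.png",np.vstack([np.hstack([a,b]),c]))
E
```

```text
t 5.3167 jig mm [np.float64(44.1), np.float64(5.4), np.float64(23.7)] yaw 0.003169158612680467 Fjig [-5.9 -1.2  3.4] 0.08514606168165872 2.885472706911969
wrist proj [[106.81269648 398.91911449]
 [186.1408874  399.15024138]]
scene 308 240 8
side 285 222 8
wrist 23 361 4
(296, 400, 3) (296, 400, 3) (300, 800, 3)
```

View pics/m4.png

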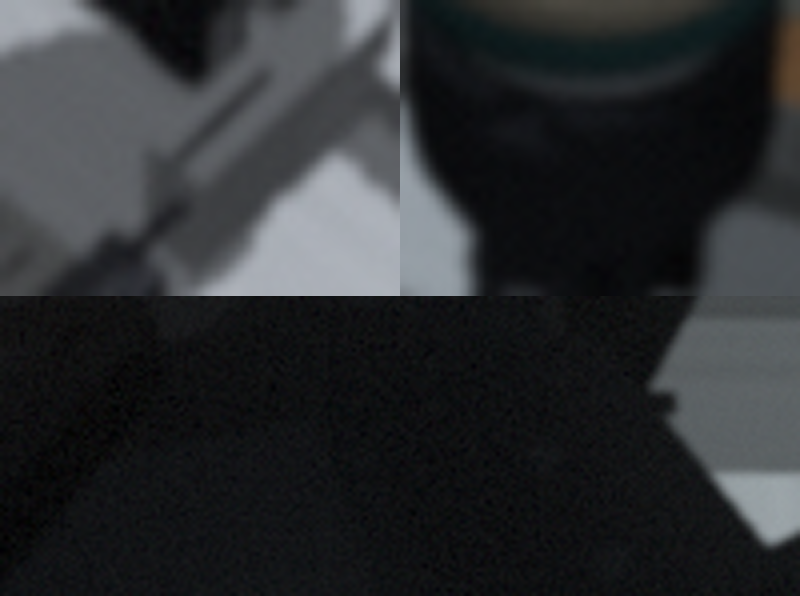

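The scene crop shows the line about 9 mm short of the needle, with the needle level with the lug's front edge. The side view is blocked. I'll measure it numerically along the jig's y direction.

```bash
cat >prof.py <<'E'
from h import *
from scipy.ndimage import map_coordinates as mc
q=np.load("q.npy")
def prof(im,p,ys,xs):
    g=im.mean(2).astype(float);out=[]
    for x in xs:
        u=proj(j2w([[x,y,52] for y in ys],q),p);out.append(mc(g,[u[:,1],u[:,0]],order=1).mean())
    return np.round(out).astype(int).tolist()
if __name__=="__main__":
    p=env.snapshot("scene");i0=cv2.imread("pics/scene0.png")
    lx=np.arange(-2,26,1);nx=np.arange(56,82,1)
    print("rest line",list(zip(lx.tolist(),prof(i0,p,np.arange(-62,-42,1),lx))))
    for ys in((-80,-73),(-86,-76)):
        print("needle0",list(zip(nx.tolist(),prof(i0,p,np.arange(*ys),nx))))
        print("needle now",list(zip(nx.tolist(),prof(p["frame"],p,np.arange(*ys),nx))))
    lx=np.arange(42,80,1)
    print("line now",list(zip(lx.tolist(),prof(p["frame"],p,np.arange(-62,-42,1),lx))))
E
python3 prof.py
```

```text
rest line [(-2, 120), (-1, 122), (0, 127), (1, 132), (2, 138), (3, 142), (4, 143), (5, 139), (6, 130), (7, 117), (8, 107), (9, 106), (10, 116), (11, 130), (12, 141), (13, 147), (14, 146), (15, 140), (16, 127), (17, 110), (18, 90), (19, 74), (20, 64), (21, 60), (22, 59), (23, 59), (24, 60), (25, 60)]
needle0 [(56, 154), (57, 154), (58, 154), (59, 154), (60, 154), (61, 154), (62, 155), (63, 154), (64, 153), (65, 149), (66, 140), (67, 124), (68, 105), (69, 90), (70, 88), (71, 101), (72, 121), (73, 138), (74, 149), (75, 153), (76, 155), (77, 156), (78, 156), (79, 155), (80, 156), (81, 156)]
needle now [(56, 97), (57, 97), (58, 96), (59, 94), (60, 92), (61, 88), (62, 84), (63, 79), (64, 74), (65, 68), (66, 62), (67, 55), (68, 48), (69, 43), (70, 41), (71, 45), (72, 53), (73, 58), (74, 62), (75, 64), (76, 65), (77, 64), (78, 64), (79, 64), (80, 65), (81, 68)]
needle0 [(56, 154), (57, 154), (58, 154), (59, 154), (60, 154), (61, 154), (62, 154), (63, 153), (64, 151), (65, 147), (66, 138), (67, 121), (68, 100), (69, 82), (70, 79), (71, 94), (72, 116), (73, 136), (74, 147), (75, 152), (76, 154), (77, 155), (78, 156), (79, 157), (80, 158), (81, 158)]
needle now [(56, 97), (57, 97), (58, 98), (59, 98), (60, 97), (61, 96), (62, 95), (63, 92), (64, 88), (65, 82), (66, 75), (67, 65), (68, 54), (69, 44), (70, 42), (71, 46), (72, 55), (73, 63), (74, 68), (75, 70), (76, 71), (77, 71), (78, 71), (79, 72), (80, 73), (81, 75)]
line now [(42, 57), (43, 57), (44, 57), (45, 56), (46, 56), (47, 56), (48, 57), (49, 58), (50, 61), (51, 64), (52, 69), (53, 76), (54, 82), (55, 89), (56, 93), (57, 95), (58, 93), (59, 88), (60, 79), (61, 69), (62, 65), (63, 69), (64, 79), (65, 88), (66, 94), (67, 95), (68, 93), (69, 88), (70, 81), (71, 74), (72, 68), (73, 65), (74, 64), (75, 64), (76, 65), (77, 65), (78, 65), (79, 66)]
```

Remaining distance is 7.6 mm (line at 62.0, needle at 69.6).

{"api": "arm_command", "payload": {
  "plan": [
    {"x": -0.1,"y": 0,"z": 0,"yaw": 0,"grip": -1},
    {"x": -0.1,"y": 0,"z": 0,"yaw": 0,"grip": -1},
    {"x": 0,"y": 0,"z": 0,"yaw": 0,"grip": -1},
    {"x": 0,"y": 0,"z": 0,"yaw": 0,"grip": -1},
    {"x": 0,"y": 0,"z": 0,"yaw": 0,"grip": -1},
    {"x": 0,"y": 0,"z": 0,"yaw": 0,"grip": -1},
    {"x": 0,"y": 0,"z": 0,"yaw": 0,"grip": -1}
  ]
}}

```text
time_s: 6.1
tool_pos: [0.5208, 0.1165, 0.0236]
tool_rot: [0.07, 0.998, -0.0, -0.0]
ft_force: [-7.9, -0.7, 2.1]
width: 0.0854
grip_force: 3.1
```

```bash
python3 st.py; cat >p2.py <<'E'
from prof import *
p=env.snapshot("scene");lx=np.arange(58,80,1)
for ys in((-84,-78),(-62,-42)):print(list(zip(lx.tolist(),prof(p["frame"],p,np.arange(*ys),lx))))
E
python3 p2.py
```

```text
t 6.1 jig mm [np.float64(51.9), np.float64(5.4), np.float64(23.6)] yaw 0.0032118578476429405 Fjig [-7.7 -1.8  2.1] 0.0853995812189833 3.081800116269733
[(58, 98), (59, 98), (60, 98), (61, 98), (62, 98), (63, 98), (64, 98), (65, 95), (66, 88), (67, 78), (68, 64), (69, 53), (70, 50), (71, 57), (72, 67), (73, 74), (74, 77), (75, 75), (76, 73), (77, 71), (78, 69), (79, 69)]
[(58, 61), (59, 64), (60, 69), (61, 75), (62, 83), (63, 89), (64, 94), (65, 95), (66, 93), (67, 88), (68, 79), (69, 71), (70, 69), (71, 75), (72, 84), (73, 92), (74, 96), (75, 96), (76, 93), (77, 88), (78, 80), (79, 73)]
```

Aligned within 0.2 mm and held with the lever open. Now closing, half way first.

{"api": "arm_command", "payload": {
  "plan": [
    {"x": 0,"y": 0,"z": 0,"yaw": 0,"grip": -0.7},
    {"x": 0,"y": 0,"z": 0,"yaw": 0,"grip": -0.4},
    {"x": 0,"y": 0,"z": 0,"yaw": 0,"grip": -0.1},
    {"x": 0,"y": 0,"z": 0,"yaw": 0,"grip": 0.1},
    {"x": 0,"y": 0,"z": 0,"yaw": 0,"grip": 0.1},
    {"x": 0,"y": 0,"z": 0,"yaw": 0,"grip": 0.1}
  ],
  "newtons": 30
}}

```text
time_s: 6.65
tool_pos: [0.5209, 0.1166, 0.0238]
tool_rot: [0.07, 0.998, 0.0, -0.0]
ft_force: [-6.8, -0.8, 3.3]
width: 0.0386
grip_force: 3.7
```

```bash
python3 st.py; python3 p2.py
```

```text
t 6.65 jig mm [np.float64(51.9), np.float64(5.5), np.float64(23.8)] yaw 0.00346439905183335 Fjig [-6.6 -1.7  3.3] 0.038614281648056234 3.6634723999304697
[(58, 98), (59, 98), (60, 98), (61, 98), (62, 98), (63, 98), (64, 98), (65, 95), (66, 88), (67, 77), (68, 64), (69, 52), (70, 49), (71, 56), (72, 67), (73, 73), (74, 75), (75, 74), (76, 72), (77, 70), (78, 69), (79, 69)]
[(58, 96), (59, 96), (60, 96), (61, 96), (62, 96), (63, 96), (64, 97), (65, 96), (66, 92), (67, 85), (68, 76), (69, 68), (70, 67), (71, 75), (72, 84), (73, 92), (74, 96), (75, 96), (76, 92), (77, 87), (78, 79), (79, 72)]
```

{"api": "arm_command", "payload": {
  "plan": [
    {"x": 0,"y": 0,"z": 0,"yaw": 0,"grip": 0.3},
    {"x": 0,"y": 0,"z": 0,"yaw": 0,"grip": 0.5},
    {"x": 0,"y": 0,"z": 0,"yaw": 0,"grip": 0.8},
    {"x": 0,"y": 0,"z": 0,"yaw": 0,"grip": 1},
    {"x": 0,"y": 0,"z": 0,"yaw": 0,"grip": 1},
    {"x": 0,"y": 0,"z": 0,"yaw": 0,"grip": 1},
    {"x": 0,"y": 0,"z": 0,"yaw": 0,"grip": 1},
    {"x": 0,"y": 0,"z": 0,"yaw": 0,"grip": 1}
  ],
  "newtons": 40
}}

```text
time_s: 7.37
tool_pos: [0.5209, 0.1147, 0.024]
tool_rot: [0.071, 0.997, -0.002, -0.0]
ft_force: [-8.4, -9.3, 6.4]
width: 0.0239
grip_force: 43.7
```

```bash
python3 st.py; python3 p2.py; python3 - <<'E'
from h import *
p=env.snapshot("scene");a=cv2.resize(p["frame"][170:290,250:410,::-1],None,fx=5,fy=5,interpolation=cv2.INTER_CUBIC)
w=env.snapshot("wrist")["frame"][150:450,120:520,::-1]
s=env.snapshot("side")["frame"][215:325,230:376,::-1]
b=np.zeros((600,800,3),np.uint8);b[:300,:400]=w;b[:300,400:800]=cv2.resize(s,(400,300));b[300:,:]=0
b[300:600,:400]=cv2.resize(a,(400,300))
cv2.imwrite("pics/m5.png",b)
E
```

```text
t 7.3667 jig mm [np.float64(52.2), np.float64(3.6), np.float64(24.0)] yaw 0.002288225772201613 Fjig [ -7.  -10.4   6.4] 0.02387073283691982 43.72347358352272
[(58, 98), (59, 98), (60, 98), (61, 98), (62, 98), (63, 98), (64, 97), (65, 94), (66, 88), (67, 77), (68, 64), (69, 52), (70, 50), (71, 56), (72, 67), (73, 74), (74, 77), (75, 76), (76, 72), (77, 70), (78, 69), (79, 69)]
[(58, 97), (59, 97), (60, 96), (61, 95), (62, 96), (63, 96), (64, 96), (65, 96), (66, 94), (67, 89), (68, 80), (69, 72), (70, 69), (71, 73), (72, 83), (73, 91), (74, 95), (75, 96), (76, 93), (77, 88), (78, 81), (79, 73)]
```

View pics/m5.png

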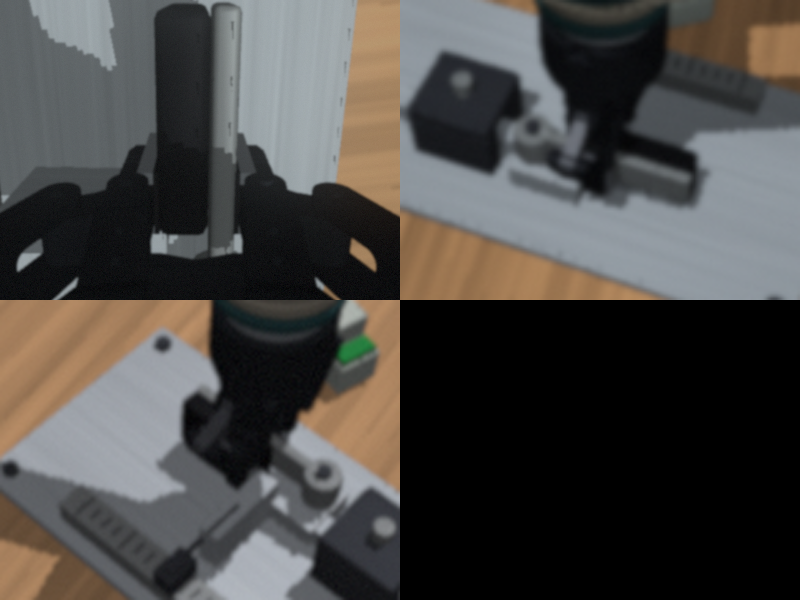

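The lever lies flat along the handle (opening 24 mm) and the line and needle still form one straight line, so I'm handing in.

```bash
python3 -c "
from rig import env
print(env.job_done())"
```

```text
the job is handed in; nothing more can be done
None
```

The job is handed in: the leg is held with its line within about 0.3 mm of the pointer, the cam lever is closed against the handle, and the gripper is still holding both at about 44 N; the hand-in call returned no verdict.

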